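Hang the amber shield on the sample bath

TASK

The samples in the blue bath are light-sensitive: lift the amber shield off the bench and hang it on the bath's hinge post, both knuckles fully down on the two pintle pins at once, so that it stands upright and closed across the front of the bath with its free end over the black rest block. Let go of it, and leave the clear shield standing where it is.

Things in the scene. Friction and masses are not known exactly. Their poses are not given: they have to be found in the camera images.
- amber_shield: Amber pane with orange grip tab, about 0.4 kg, standing on its foot rail (180 x 36 x 10 mm). Origin: centre of the rail's underside; z up, y along the pane, away from the hinge end, x across. Pane 6 mm thick, top 158 mm up. Tab at the middle of the top, over the balance point: 16 mm thick (x), 50 long (y), 155 to 201 mm up; pinch it across x from above, TCP 180 mm over the origin.
- upper_knuckle (a point): On the amber shield: bore centre of the upper of two steel rings at its hinge end, at the ring's underside (x 0, y -115, z 135 mm in the shield's frame). Both rings: outside 36 mm, bore 26 mm, 14 mm high; the lower one is 100 mm straight below.
- upper_pin (a point): On the hinge post: centre of the upper pin's foot, 165 mm over the bench, where the upper knuckle's underside rests. The same lower pin is 100 mm below. Each pin is 30 mm long, 18 mm thick for 8 mm, tapering to 5 mm. The upper bracket (10 mm) blocks the lower ring from above: bring the shield in level from the front, 35 to 70 mm (best 50) over home, then straight down.
- bath: Fixed blue bath (diameter 228, 130 mm high) with hinge post. Origin: on the pins' axis at bench level; z up, -x is the front. Post 24 mm square, 180 high, at y -50. Bath centre x 180, y 115. Black rest block x 0, y 165 mm, 70 (x) x 45 (y), top 29.5 mm. Hung home, the shield has the bath's axes and its origin at x 0, y 115, z 30 mm: knuckles resting on both pin feet, rail on the block.
- clear_shield: The other shield: same shape, size, origin and axes as the amber one, but a colourless pane and a white tab. It stays standing where it is.

How it is judged:
At the end, for the whole second after the job is handed in: Amber shield at rest and released on the post: upper knuckle within 10 mm of the pin axis and 8 mm of its shoulder, origin 20 to 40 mm above the bench, upright within 7 degrees, closed within 15 degrees, free end over the rest block. Clear shield still standing where it was (horizontal distance between upper_knuckle and upper_pin below 0.01 m and z of upper_knuckle in the frame of bath between 0.155 and 0.173 m and z of amber_shield in the frame of bath between 0.02 and 0.04 m and y of amber_shield in the frame of bath above 0.09 m and angle between amber_shield's own z axis and vertical below 0.12 rad and angle between the y axis of amber_shield and the y axis of bath, either way round below 0.26 rad and linear speed of amber_shield below 0.02 m/s and contact force between the fingers and amber_shield below 0.1 N); the robot touches nothing.
It fails at once if the clear shield is pushed more than 30 mm or tipped more than 17 degrees (distance of clear_shield from where it was at the start of the episode above 0.03 m or angle between clear_shield's own z axis and vertical above 0.3 rad).
It also fails if it takes over 51 s, if anything falls off the work surface, if the arm or the gripper's body presses on something with over 40 N, if the wrist force passes 120 N, or if a joint passes its speed limit or range.

ROBOT

A 6-joint arm with a two-finger parallel gripper is mounted at the origin on the work surface. World frame = base frame: x ahead of the robot, y to its left, z up, the work surface at z = 0. Lengths are in m, angles in rad, forces in N, time in s.
With the tool pointing down it reaches from about 0.35 to 0.775 m from the base axis. Payload 5.5 kg.
Tool frame: the origin (TCP) lies between the finger pads, 19 mm behind the fingertips; this is the grasp point; z points along the fingers, y is the line along which they close (so a half turn about z gives the same grasp; the last joint's range is limited). The gripper opens to 85 mm and grips with 20 to 120 N. Pads are 22 mm wide; open, the fingers measure 114 mm over their backs; the gripper's body (76 mm by 85 mm) begins 54 mm behind the grasp point. The pads swing forward as they close: fully open they stand 13 mm farther back than shut.
Start: joints at [-1.465, 0.313, 0.046, 1.304, 0, 1.431], TCP at [0.14, -0.558, 0.25] pointing down, gripper open.
Joint ranges: [-2.76, 2.76], [-0.86, 1.69], [-1.03, 1.26], [-2.2, 2.34], [-1.47, 1.5], [-3.14, 3.14]. Speed limits (rad/s): [2.57, 2.57, 3.14, 3.14, 3.14, 3.14].

INTERFACE

Orientations are given as a unit quaternion [w, x, y, z].
In Python, from workcell import env, imaging, ticket gives the robot as it stands. The module is installed in compiled form; this text tells all that it offers.
- The arm moves only by the tool apply_moves, never from a script. Its argument "rows" is a list of rows, each an object with "xyz": the shift along the tool's x, y, z in mm, a list of three; "turn": the turn, a rotation vector about the tool's x, y, z in rad, a list of three; "grip": the opening, from 0 (shut) to 1 (fully open). A call has 1 to 12 rows; each row is the pose to reach, as a shift and turn from the pose commanded when the call began, along the tool's axes at that moment; what a row does not reach only later rows make up. A row lasts 1/12 s, in which the tool goes at most 41.7 mm and 7.16 degrees, less where a joint would pass 70% of its speed; a pose out of reach is approached as far as the arm can. A call with a gripper value outside its range is refused whole. The fingers move at their own pace and stop on an object; "force" is the grip in N (left out, the last holds). Time passes only in rows, so rows that repeat a pose let the fingers close. It gives the time, the measured TCP pose, the force, the opening and the grip force at its end, in the units of the state.
- env.get_state(): the state, without advancing time (a new reading comes with each control period).
- imaging.read_camera(name): name is "side" or "top" or "wrist"; returns a dict with "color" (384x512x3 uint8, blue, green, red), "z_map" (384x512 float32, m along the optical axis (not along the pixel's ray), 0 where there is no reading), "camera_matrix" (3x3 intrinsics, pixels), "view" (4x4, takes a point from world to camera coordinates). Camera axes: x right, y down, z forward; pixel columns grow to the right and rows downward; lengths in m; the calibration is good to about 2 mm. A picture is of the moment at which its call begins.
- ticket.hand_in(): hands the job in; it is judged then, once.
The state is a dict: "clock": time; "joint_pos": joint angles; "qvel": joint speeds; "tau": joint torques, N m; "tcp_pos": TCP position; "orientation": TCP orientation; "wrist_force": force on the tool from outside, world axes, zero at the start; "ft_torque": the same for the moment, N m; "finger_gap": finger opening in m; "grip_force": force on a finger pad.
Only numpy, scipy, OpenCV 4.12 (cv2) and the standard library are available. Lean on these libraries where they do the work, as an engineer would, in place of code of your own. Each camera call takes 0.05 s, during which the arm holds its last target. There are 200 camera calls.

## Working session

There is one attempt and no reset: what is moved stays moved. The work goes in short steps, Python scripts to look and compute and a tool call to move; the robot and the scene stay as the last step left them, time stands still between calls to the robot, and variables do not carry over. Pictures are saved under pics/ and viewed, at most 10 in all, crops included, and the job is handed in when it is done.

Besides the shell and the picture viewer there is one more tool, called after "Call:" by a JSON object that holds its "op" and its "data". apply_moves: Moves the arm, as the interface text tells. Its arguments: {"type":"object","properties":{"rows":{"type":"array"},"force":{"type":"number"}},"required":["rows"]}

```bash
mkdir -p pics
cat > h.py <<'E'
import numpy as np, cv2
from workcell import env, imaging, ticket
def cap(n,f):
    d=imaging.read_camera(n); np.savez(f'{f}.npz',**d); return d
def pts(d):
    z=d['z_map'];K=d['camera_matrix'];V=d['view']
    v,u=np.mgrid[:z.shape[0],:z.shape[1]]
    c=np.stack([(u-K[0,2])/K[0,0]*z,(v-K[1,2])/K[1,1]*z,z,np.ones_like(z)],-1)
    p=(c@np.linalg.inv(V).T)[...,:3]; p[z==0]=np.nan; return p
E
python3 - <<'E'
from h import *
a=cap('top','t0');b=cap('side','s0')
cv2.imwrite('pics/top0.png',cv2.resize(a['color'],(800,600)));cv2.imwrite('pics/side0.png',cv2.resize(b['color'],(800,600)))
for d in(a,b):print(np.linalg.inv(d['view']).round(3),d['camera_matrix'][0,0])
s=env.get_state();print(s)
E
```

```text
[[-0.007 -0.988  0.153  0.36 ]
 [-1.     0.003 -0.029  0.031]
 [ 0.028 -0.153 -0.988  1.14 ]
 [ 0.     0.     0.     1.   ]] 415.5401069441022
[[-0.918 -0.225  0.326  0.211]
 [-0.396  0.549 -0.736  0.764]
 [-0.013 -0.805 -0.593  0.723]
 [ 0.     0.     0.     1.   ]] 415.9718534937428
{'clock': 0.1, 'joint_pos': array([-1.46459693e+00,  3.13909788e-01,  4.50816524e-02,  1.30360196e+00,
       -7.86792357e-06,  1.43120336e+00]), 'qvel': array([-0.00117793, -0.00195913,  0.00318357,  0.0004667 , -0.00136917,
        0.00035936]), 'tau': array([ 1.84470497e-03, -4.81722593e+01,  2.99245584e+01,  1.27307742e-02,
       -8.20181708e-05, -3.14352043e-06]), 'tcp_pos': array([ 0.13985809, -0.55728711,  0.24920237]), 'orientation': array([-8.16834246e-04,  9.92457432e-01,  1.22587020e-01,  9.70526580e-06]), 'wrist_force': array([ 1.04563184,  0.57065422, -0.57992623]), 'ft_torque': array([0.00014739, 0.02446079, 0.06443444]), 'grip_force': 0.0, 'finger_gap': 0.08528552041220532}
```

View pics/top0.png

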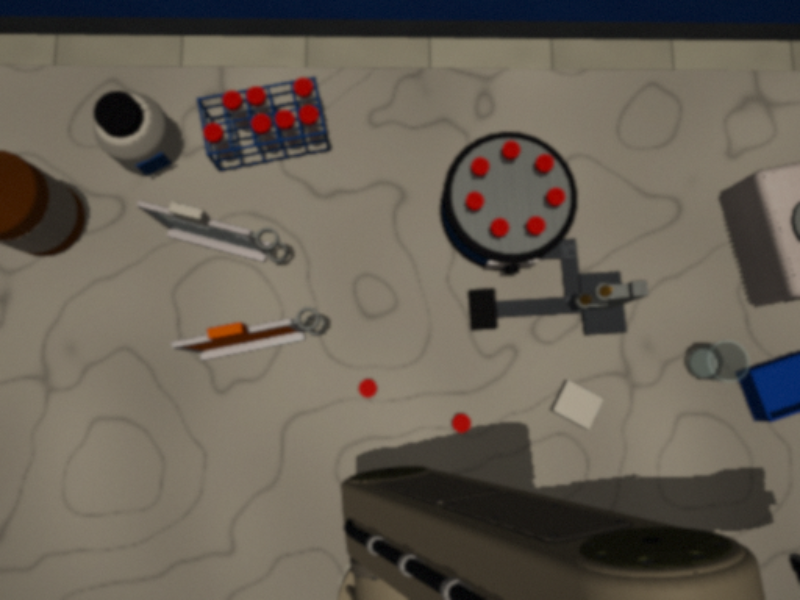

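View pics/side0.png

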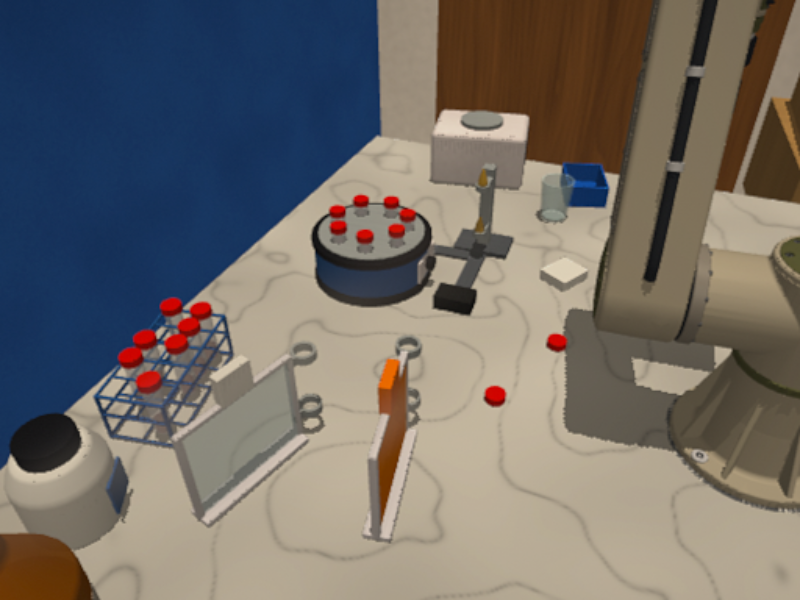

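Top view (800 px scale): the amber tab is at (227,331), its rings at (302–317,320), the clear tab at (188,212), the rest block at (482,308), the pins at about (605,290) and (585,300), and the post top at (638,288). The side view agrees with this. Next I compute positions from depth.

Run:
```python
from h import *
S=512/800
for n in('t0','s0'):
    d=np.load(n+'.npz');p=pts(d);hsv=cv2.cvtColor(d['color'],cv2.COLOR_BGR2HSV)
    def show(l,m):
        q=p[m]; 
        if len(q)<4: print(l,len(q));return
        xy=q[:,:2].astype(np.float32);r=cv2.minAreaRect(xy);print(n,l,len(q),'med',np.median(q,0).round(4),'rect',np.round(r[0],4),np.round(r[1],4),round(r[2],1))
        vx,vy,_,_=cv2.fitLine(xy,cv2.DIST_HUBER,0,.01,.01).ravel();print('   yaw of line',np.degrees(np.arctan2(vy,vx)).round(2))
    x,y,z=p[...,0],p[...,1],p[...,2]
    org=(hsv[...,0]>4)&(hsv[...,0]<16)&(hsv[...,1]>180)
    am=(abs(x-.36)<.12)&(y>.1)&(y<.55)
    show('tabtop',org&(z>.19)&(z<.215)&am)
    if n=='t0':
        m=np.zeros(z.shape,bool);m[int(325*S):int(358*S),int(165*S):int(300*S)]=1
        show('panetop',m&(z>.145)&(z<.166)); show('rail',m&(z>.004)&(z<.016))
        m=np.zeros(z.shape,bool);m[int(305*S):int(338*S),int(290*S):int(332*S)]=1
        show('ring up',m&(z>.125)&(z<.165));show('ring lo',m&(z>.03)&(z<.06))
        m[:]=0;m[int(285*S):int(335*S),int(465*S):int(500*S)]=1
        show('block',m&(z>.022)&(z<.036))
        m[:]=0;m[int(270*S):int(310*S),int(570*S):int(655*S)]=1
        show('posttop',m&(z>.174)&(z<.186));show('pintop',m&(z>.187)&(z<.2));show('brk',m&(z>.158)&(z<.17))
        m[:]=0;m[int(120*S):int(265*S),int(435*S):int(580*S)]=1
        show('bath',m&(z>.115)&(z<.14))
        m[:]=0;m[195*S.__int__() if 0 else int(200*S):int(225*S),int(165*S):int(210*S)]=1
        show('cleartab',m&(z>.19)&(z<.21))
c=np.load('t0.npz')['color'];a=cv2.resize(c[170:230,290:430],(798,342),interpolation=cv2.INTER_CUBIC)
b=cv2.resize(c[190:235,100:220],(798,299),interpolation=cv2.INTER_CUBIC)[:258]
cv2.imwrite('pics/crop.png',np.vstack([a,b]))
```

```text
t0 tabtop 154 med [0.4438 0.2577 0.2006] rect [0.4435 0.2581] [0.0144 0.0494] 11.0
   yaw of line -79.26
t0 panetop 199 med [0.4364 0.2992 0.157 ] rect [0.444  0.2547] [0.0137 0.1909] 10.9
   yaw of line -79.87
t0 rail 385 med [0.434  0.2605 0.0092] rect [0.4423 0.2924] [0.231  0.0544] 89.6
   yaw of line -79.82
t0 ring up 127 med [0.464  0.1529 0.1481] rect [0.4679 0.1502] [0.044  0.0349] 75.9
   yaw of line -79.95
t0 ring lo 82 med [0.4625 0.1493 0.048 ] rect [0.4677 0.1578] [0.0588 0.0336] 81.8
   yaw of line -79.03
t0 block 434 med [ 0.4949 -0.1425  0.029 ] rect [ 0.4957 -0.1435] [0.071 0.046] 3.3
   yaw of line 1.5
t0 posttop 135 med [ 0.5044 -0.3531  0.1794] rect [ 0.5062 -0.3351] [0.0241 0.0694] 2.0
   yaw of line -85.47
t0 pintop 12 med [ 0.5033 -0.3053  0.1926] rect [ 0.5037 -0.3063] [0.0081 0.0048] 20.6
   yaw of line 15.55
t0 brk 168 med [ 0.5041 -0.3289  0.1639] rect [ 0.5057 -0.3296] [0.0252 0.0704] 2.7
   yaw of line 89.94
t0 bath 876 med [ 0.6679 -0.1793  0.1295] rect [ 0.6804 -0.1829] [0.1579 0.1621] 3.7
   yaw of line 66.45
t0 cleartab 164 med [0.6207 0.3215 0.1999] rect [0.6222 0.3216] [0.0495 0.0167] 73.5
   yaw of line 74.65
s0 tabtop 191 med [0.4414 0.2668 0.1994] rect [0.4433 0.2616] [0.0146 0.0524] 11.9
   yaw of line -78.21
```

View pics/crop.png

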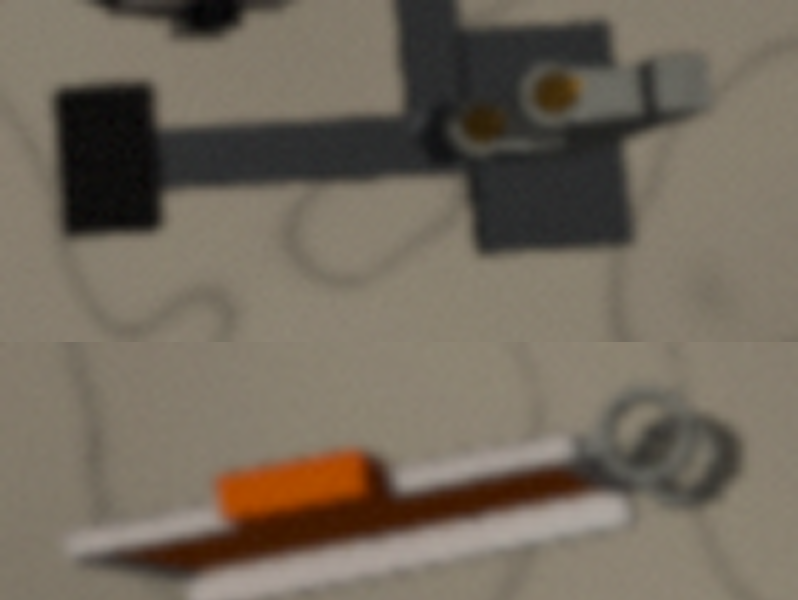

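The crop shows the pins at (482,122) and (555,90), the block at (108,158), and the amber tab and rings clearly. The sizes agree: tab 14×49 mm, block 71×46 mm, pin to block 163 mm, and the bath centre within 2 mm.

Estimates:
- **Shield:** tab at (0.4435, 0.258), yaw 10.2°.
- **Bath:** pin axis at (0.504, -0.3075), yaw 2.8°.

```bash
cat >> h.py <<'E'
from scipy.spatial.transform import Rotation as Ro
def go(*targets):
    s=env.get_state();w,x,y,z=s['orientation'];R=Ro.from_quat([x,y,z,w]);p=s['tcp_pos']
    print('tcp',p.round(4),'R',R.as_matrix().round(3).tolist(),'t',s['clock'])
    for X,Y,Z,phi in targets:
        f=np.radians(phi);T=np.array([[np.cos(f),np.sin(f),0],[np.sin(f),-np.cos(f),0],[0,0,-1]])
        print('xyz',(R.inv().apply(np.array([X,Y,Z])-p)*1000).round(1),'turn',(R.inv()*Ro.from_matrix(T)).as_rotvec().round(4))
E
python3 -c "
from h import *
go((.45,-.05,.31,100.2),(.4435,.258,.30,100.2))"
```

```text
tcp [ 0.1399 -0.5573  0.2492] R [[0.97, 0.243, -0.0], [0.243, -0.97, 0.002], [0.0, -0.002, -1.0]] t 0.1
xyz [ 424.3 -416.7  -60. ] turn [-1.100e-03 -1.400e-03 -1.503e+00]
xyz [ 492.9 -717.   -49.5] turn [-1.100e-03 -1.400e-03 -1.503e+00]
```

Call:
{"op": "apply_moves", "data": {"rows": [{"xyz": [0,0,-40],"turn": [0,0,0],"grip": 1},{"xyz": [424,-417,-60],"turn": [0,0,-1.503],"grip": 1},{"xyz": [424,-417,-60],"turn": [0,0,-1.503],"grip": 1},{"xyz": [424,-417,-60],"turn": [0,0,-1.503],"grip": 1},{"xyz": [424,-417,-60],"turn": [0,0,-1.503],"grip": 1},{"xyz": [424,-417,-60],"turn": [0,0,-1.503],"grip": 1},{"xyz": [424,-417,-60],"turn": [0,0,-1.503],"grip": 1},{"xyz": [424,-417,-60],"turn": [0,0,-1.503],"grip": 1},{"xyz": [424,-417,-60],"turn": [0,0,-1.503],"grip": 1},{"xyz": [424,-417,-60],"turn": [0,0,-1.503],"grip": 1},{"xyz": [424,-417,-60],"turn": [0,0,-1.503],"grip": 1},{"xyz": [424,-417,-60],"turn": [0,0,-1.503],"grip": 1}]}}

```text
clock: 1.1
tcp_pos: [0.3789, -0.1647, 0.3054]
orientation: [0.0, 0.687, 0.727, -0.0]
wrist_force: [0.3, -0.7, -0.3]
finger_gap: 0.0855
grip_force: 0.0
```

```bash
python3 -c "
from h import *
go((.4435,.258,.30,100.2));print(env.get_state()['joint_pos'])"
```

```text
tcp [ 0.3789 -0.1647  0.3054] R [[-0.056, 0.998, 0.0], [0.998, 0.056, -0.0], [-0.0, 0.0, -1.0]] t 1.1
xyz [418.5  88.1   5.3] turn [ 1.000e-04  2.000e-04 -1.223e-01]
[-6.04927263e-01 -1.40511519e-02 -2.07756980e-01  1.37694432e+00
 -7.27298761e-05  9.10118824e-01]
```

Call:
{"op": "apply_moves", "data": {"rows": [{"xyz": [418,88,5],"turn": [0,0,-0.122],"grip": 1},{"xyz": [418,88,5],"turn": [0,0,-0.122],"grip": 1},{"xyz": [418,88,5],"turn": [0,0,-0.122],"grip": 1},{"xyz": [418,88,5],"turn": [0,0,-0.122],"grip": 1},{"xyz": [418,88,5],"turn": [0,0,-0.122],"grip": 1},{"xyz": [418,88,5],"turn": [0,0,-0.122],"grip": 1},{"xyz": [418,88,5],"turn": [0,0,-0.122],"grip": 1},{"xyz": [418,88,5],"turn": [0,0,-0.122],"grip": 1},{"xyz": [418,88,5],"turn": [0,0,-0.122],"grip": 1},{"xyz": [418,88,5],"turn": [0,0,-0.122],"grip": 1},{"xyz": [418,88,5],"turn": [0,0,-0.122],"grip": 1},{"xyz": [418,88,5],"turn": [0,0,-0.122],"grip": 1}]}}

```text
clock: 2.1
tcp_pos: [0.4453, 0.2579, 0.2993]
orientation: [-0.0, 0.642, 0.767, -0.001]
wrist_force: [0.2, 0.1, -0.7]
finger_gap: 0.085
grip_force: 0.0
```

```bash
python3 -c "
from h import *
d=cap('wrist','w1');cv2.imwrite('pics/w1.png',d['color'])
p=pts(d);hsv=cv2.cvtColor(d['color'],cv2.COLOR_BGR2HSV)
m=(hsv[...,0]>4)&(hsv[...,0]<16)&(hsv[...,1]>170)&(abs(p[...,2]-.201)<.006)
q=p[m];print(len(q),np.median(q,0));print(cv2.minAreaRect(q[:,:2].astype(np.float32)))
go((.4435,.258,.18,100.2))"
```

```text
1246 [0.44252399 0.26314928 0.20056635]
((0.4428369402885437, 0.2613255977630615), (0.014448251575231552, 0.04837051033973694), 11.671893119812012)
tcp [0.445  0.2562 0.2995] R [[-0.174, 0.985, -0.002], [0.985, 0.174, -0.001], [-0.001, -0.002, -1.0]] t 2.15
xyz [  2.2  -1.  119.5] turn [-0.0018  0.0008 -0.003 ]
```

View pics/w1.png

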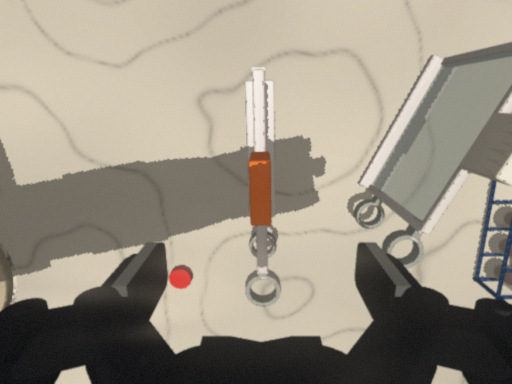

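The wrist view shows the amber tab upright between the fingers at (261,188), with the upper ring at (263,287). The clear shield is well off to the right. Descend and grip.

Call:
{"op": "apply_moves", "data": {"rows": [{"xyz": [4,-1,40],"turn": [0,0,-0.01],"grip": 1},{"xyz": [4,-1,80],"turn": [0,0,-0.01],"grip": 1},{"xyz": [4,-1,119],"turn": [0,0,-0.01],"grip": 1},{"xyz": [4,-1,119],"turn": [0,0,-0.01],"grip": 1},{"xyz": [4,-1,119],"turn": [0,0,-0.01],"grip": 1},{"xyz": [4,-1,119],"turn": [0,0,-0.01],"grip": 0},{"xyz": [4,-1,119],"turn": [0,0,-0.01],"grip": 0},{"xyz": [4,-1,119],"turn": [0,0,-0.01],"grip": 0},{"xyz": [4,-1,119],"turn": [0,0,-0.01],"grip": 0},{"xyz": [4,-1,119],"turn": [0,0,-0.01],"grip": 0},{"xyz": [4,-1,119],"turn": [0,0,-0.01],"grip": 0},{"xyz": [4,-1,119],"turn": [0,0,-0.01],"grip": 0}], "force": 60}}

```text
clock: 3.15
tcp_pos: [0.4446, 0.2593, 0.1824]
orientation: [0.001, 0.64, 0.768, 0.001]
wrist_force: [-0.3, 0.4, 6.4]
finger_gap: 0.0152
grip_force: 60.0
```

Call:
{"op": "apply_moves", "data": {"rows": [{"xyz": [0,0,0],"turn": [0,0,0],"grip": 0},{"xyz": [0,0,0],"turn": [0,0,0],"grip": 0},{"xyz": [0,0,-20],"turn": [0,0,0],"grip": 0},{"xyz": [0,0,-40],"turn": [0,0,0],"grip": 0},{"xyz": [0,0,-60],"turn": [0,0,0],"grip": 0},{"xyz": [0,0,-80],"turn": [0,0,0],"grip": 0},{"xyz": [0,0,-80],"turn": [0,0,0],"grip": 0},{"xyz": [0,0,-80],"turn": [0,0,0],"grip": 0}]}}

```text
clock: 3.82
tcp_pos: [0.4441, 0.2591, 0.2611]
orientation: [0.0, 0.64, 0.768, 0.0]
wrist_force: [-0.4, -0.7, -4.2]
finger_gap: 0.0154
grip_force: 59.4
```

Run:
```python
from h import *
d=cap('wrist','w2');p=pts(d)
cv2.imwrite('pics/w2.png',d['color'])
t=cap('top','t2')
go((.398,-.1975,.26,92.8),(.398,-.05,.26,92.8))
```

```text
tcp [0.4429 0.2586 0.2594] R [[-0.181, 0.983, -0.003], [0.983, 0.181, -0.001], [-0.001, -0.003, -1.0]] t 3.9167
xyz [-4.404e+02 -1.268e+02  1.000e-01] turn [-0.0031  0.0009  0.1332]
xyz [-2.954e+02 -1.001e+02 -1.000e-01] turn [-0.0031  0.0009  0.1332]
```

View pics/w2.png

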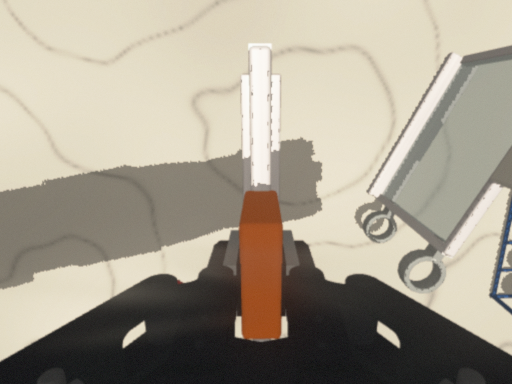

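The shield is held upright (gap 15.4 mm) and clear of the bench. The rail in the image is straight and vertical. Carry it in front of the bath.

Call:
{"op": "apply_moves", "data": {"rows": [{"xyz": [-10,-5,0],"turn": [0,0,0],"grip": 0},{"xyz": [-30,-15,0],"turn": [0,0,0],"grip": 0},{"xyz": [-55,-27,0],"turn": [0,0,0.02],"grip": 0},{"xyz": [-85,-40,0],"turn": [0,0,0.04],"grip": 0},{"xyz": [-115,-50,0],"turn": [0,0,0.05],"grip": 0},{"xyz": [-145,-60,0],"turn": [0,0,0.06],"grip": 0},{"xyz": [-175,-70,0],"turn": [0,0,0.08],"grip": 0},{"xyz": [-205,-80,0],"turn": [0,0,0.1],"grip": 0},{"xyz": [-235,-90,0],"turn": [0,0,0.12],"grip": 0},{"xyz": [-260,-96,0],"turn": [0,0,0.133],"grip": 0},{"xyz": [-285,-100,0],"turn": [0,0,0.133],"grip": 0},{"xyz": [-305,-103,0],"turn": [0,0,0.133],"grip": 0}]}}

```text
clock: 4.92
tcp_pos: [0.3961, -0.0615, 0.2601]
orientation: [-0.001, 0.69, 0.724, -0.001]
wrist_force: [0.8, 0.9, -4.1]
finger_gap: 0.0152
grip_force: 59.4
```

```bash
python3 -c "
from h import *
go((.398,-.1975,.26,92.8))"
```

```text
tcp [ 0.3961 -0.0615  0.2601] R [[-0.047, 0.999, -0.002], [0.999, 0.047, -0.0], [0.0, -0.002, -1.0]] t 4.9167
xyz [-1.359e+02 -4.500e+00  1.000e-01] turn [-0.0022 -0.     -0.0014]
```

Call:
{"op": "apply_moves", "data": {"rows": [{"xyz": [-20,0,0],"turn": [0,0,0],"grip": 0},{"xyz": [-45,-1,0],"turn": [0,0,0],"grip": 0},{"xyz": [-70,-2,0],"turn": [0,0,0],"grip": 0},{"xyz": [-95,-3,0],"turn": [0,0,0],"grip": 0},{"xyz": [-115,-4,0],"turn": [0,0,0],"grip": 0},{"xyz": [-128,-4,0],"turn": [0,0,0],"grip": 0},{"xyz": [-135,-4,0],"turn": [0,0,0],"grip": 0},{"xyz": [-135,-4,0],"turn": [0,0,0],"grip": 0},{"xyz": [-135,-4,0],"turn": [0,0,0],"grip": 0}]}}

```text
clock: 5.67
tcp_pos: [0.3998, -0.1941, 0.2608]
orientation: [-0.001, 0.69, 0.724, 0.0]
wrist_force: [1.1, 1.0, -5.4]
finger_gap: 0.0151
grip_force: 59.4
```

Run:
```python
from h import *
a=cap('top','t3');b=cap('side','s3');w=cap('wrist','w3')
v=np.zeros((600,800,3),np.uint8)
v[:300,:400]=cv2.resize(a['color'],(400,300));v[:300,400:]=cv2.resize(b['color'],(400,300));v[300:,:400]=cv2.resize(w['color'],(400,300))
v[300:,400:]=cv2.resize(b['color'][60:210,200:400],(400,300))
cv2.imwrite('pics/m3.png',v)
go((.4982,-.1926,.26,92.8))
```

```text
tcp [ 0.4002 -0.1936  0.2613] R [[-0.05, 0.999, -0.0], [0.999, 0.05, 0.0], [0.001, -0.0, -1.0]] t 5.8167
xyz [-3.9 97.9  1.3] turn [-0.0003 -0.0005  0.0015]
```

View pics/m3.png

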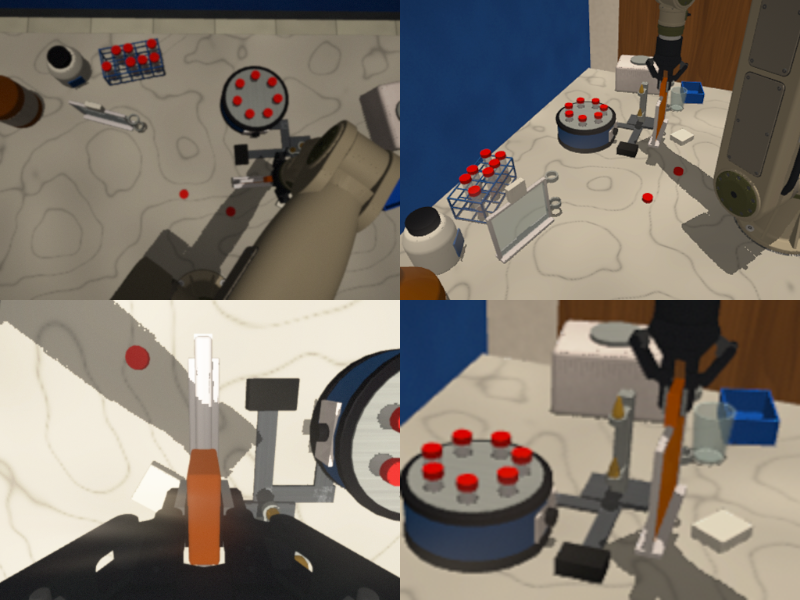

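The wrist view shows the pane parallel to the black rest arm, with the block at (272,393), a pin visible at about (272,510) and the rail end at (203,335). The shield hangs upright in the side view. Next I check shield against post within this one camera.

Run:
```python
from h import *
def rect(l,q):
    if len(q)<5:print(l,len(q));return
    print(l,len(q),np.median(q,0).round(4),[np.round(k,4) for k in cv2.minAreaRect(q[:,:2].astype(np.float32))],'max y',np.percentile(q[:,1],98).round(4))
d=np.load('w3.npz');p=pts(d);x,y,z=np.moveaxis(p,-1,0);hsv=cv2.cvtColor(d['color'],cv2.COLOR_BGR2HSV)
rect('block',p[(hsv[...,2]<80)&(z>.02)&(z<.037)&(x>.44)&(x<.56)&(y>-.19)])
mm=(x>.36)&(x<.43)&(y>-.2)
rect('tabtop',p[(abs(z-.282)<.007)&(x>.37)&(x<.43)])
rect('panetop',p[mm&(abs(z-.239)<.007)]); rect('rail',p[mm&(abs(z-.091)<.007)])
for zz in(.04,.06,.08,.1,.15,.2,.24):
    print(zz,(mm&(abs(z-zz)<.01)).sum(),end=' ')
g=(hsv[...,0]>10)&(hsv[...,0]<28)&(hsv[...,1]>120)&(x>.45)
rect('pin',p[g]);print(np.argwhere(g).mean(0), p[g][:5].round(3))
# top: block & pane now
d=np.load('t3.npz');p=pts(d);x,y,z=np.moveaxis(p,-1,0)
mm=(x>.36)&(x<.43)&(y>-.2)&(y<-.05)
rect('T panetop',p[mm&(abs(z-.239)<.007)]); rect('T rail',p[mm&(abs(z-.091)<.006)])
```

```text
block 2568 [ 0.4923 -0.1412  0.0292] [array([ 0.5079, -0.1455]), array([0.0602, 0.1083]), np.float64(74.8046)] max y -0.1209
tabtop 6912 [ 0.3988 -0.1869  0.2794] [array([ 0.3975, -0.1896]), array([0.0507, 0.0462]), np.float64(55.3849)] max y -0.1674
panetop 3375 [ 0.3956 -0.1335  0.2362] [array([ 0.3953, -0.1352]), array([0.0158, 0.0679]), np.float64(3.8268)] max y -0.1025
rail 1889 [ 0.405  -0.1483  0.0883] [array([ 0.3963, -0.1516]), array([0.0361, 0.0986]), np.float64(3.112)] max y -0.1042
0.04 0 0.06 0 0.08 1862 0.1 27 0.15 0 0.2 0 0.24 3549 pin 242 [ 0.502  -0.299   0.1671] [array([ 0.5008, -0.3014]), array([0.0162, 0.0079]), np.float64(22.0089)] max y -0.2975
[305.79338843 368.21487603] [[ 0.501 -0.298  0.068]
 [ 0.502 -0.298  0.068]
 [ 0.504 -0.298  0.067]
 [ 0.505 -0.298  0.067]
 [ 0.498 -0.3    0.067]]
T panetop 150 [ 0.3972 -0.1384  0.2355] [array([ 0.3971, -0.148 ]), array([0.0223, 0.0887]), np.float64(10.6972)] max y -0.104
T rail 322 [ 0.3912 -0.1529  0.0882] [array([ 0.3976, -0.1523]), array([0.0357, 0.0963]), np.float64(2.9012)] max y -0.1052
```

Within one camera the shield origin is within about 1 mm of the TCP in xy, with the rail underside 182 mm below the TCP. Yaw is 3°. Bring it in level.

Call:
{"op": "apply_moves", "data": {"rows": [{"xyz": [-1,10,1],"turn": [0,0,0],"grip": 0},{"xyz": [-2,25,1],"turn": [0,0,0],"grip": 0},{"xyz": [-3,40,1],"turn": [0,0,0],"grip": 0},{"xyz": [-4,55,1],"turn": [0,0,0],"grip": 0},{"xyz": [-4,70,1],"turn": [0,0,0],"grip": 0},{"xyz": [-4,82,1],"turn": [0,0,0],"grip": 0},{"xyz": [-4,92,1],"turn": [0,0,0],"grip": 0},{"xyz": [-4,97,1],"turn": [0,0,0],"grip": 0},{"xyz": [-4,97,1],"turn": [0,0,0],"grip": 0},{"xyz": [-4,97,1],"turn": [0,0,0],"grip": 0}]}}

```text
clock: 6.65
tcp_pos: [0.4974, -0.1936, 0.2602]
orientation: [-0.0, 0.689, 0.724, -0.0]
wrist_force: [-0.9, 0.2, -4.1]
finger_gap: 0.0153
grip_force: 59.5
```

Run:
```python
from h import *
b=cap('side','s4');a=cap('top','t4');w=cap('wrist','w4')
c=b['color'][50:180,260:400];v=np.vstack([cv2.resize(c,(560,520),interpolation=cv2.INTER_CUBIC)])
v2=np.zeros((520,240,3),np.uint8);v2[:180]=cv2.resize(w['color'],(240,180));v2[200:440]=cv2.resize(a['color'][150:250,290:390],(240,240))
cv2.imwrite('pics/m4.png',np.hstack([v,v2]))
def proj(d,P):
    q=d['view']@np.append(P,1);k=d['camera_matrix']@q[:3];return (k[:2]/k[2])
P=np.array([.5038,-.3075,0]);
for zz in(.165,.195,.065,.095):
    u=proj(b,P+[0,0,zz]);print('side crop px of pin z',zz,((u-[260,50])*4).round(0))
p=pts(w);x,y,z=np.moveaxis(p,-1,0)
mm=(x>.45)&(x<.54)&(y>-.2)
q=p[mm&(abs(z-.088)<.007)];print(len(q),cv2.minAreaRect(q[:,:2].astype(np.float32)))
q=p[mm&(abs(z-.0295)<.004)];print('block',len(q),cv2.minAreaRect(q[:,:2].astype(np.float32)))
go((.4975,-.193,.212,92.8)); print(env.get_state()['wrist_force'])
```

```text
side crop px of pin z 0.165 [194. 269.]
side crop px of pin z 0.195 [197. 231.]
side crop px of pin z 0.065 [186. 387.]
side crop px of pin z 0.095 [188. 352.]
1883 ((0.4931400418281555, -0.151716947555542), (0.03605012223124504, 0.09830698370933533), 3.0710182189941406)
block 1054 ((0.4938804507255554, -0.1421574354171753), (0.07000520825386047, 0.0448768325150013), 3.1901378631591797)
tcp [ 0.4969 -0.1939  0.2605] R [[-0.049, 0.999, -0.0], [0.999, 0.049, 0.0], [0.0, -0.0, -1.0]] t 6.8
xyz [ 0.8  0.7 48.5] turn [-0.0004 -0.     -0.0001]
[ 0.01882197 -1.34775387 -4.71552879]
```

View pics/m4.png

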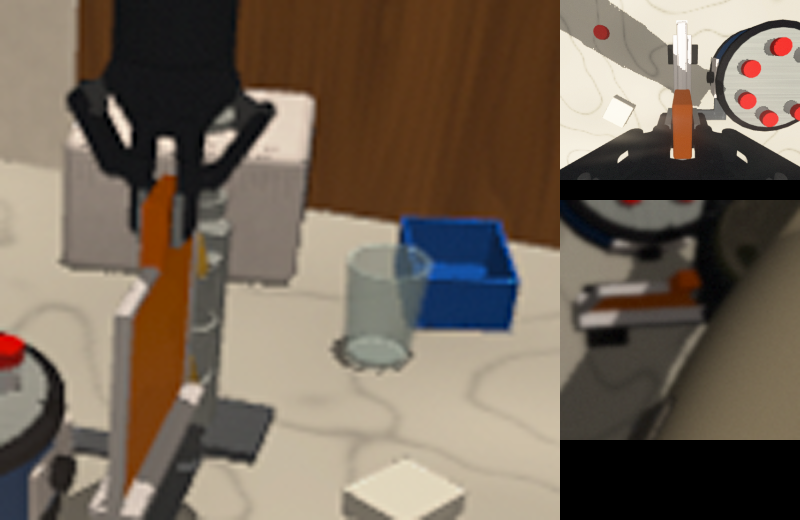

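The side crop shows the shield in front of the post, with the pins at (202,255) and (195,365) just behind the pane edge and the rings level. In the wrist camera the shield is centred on the block to within about 1 mm in x and in y. I'll nudge it 1 mm and lower.

Call:
{"op": "apply_moves", "data": {"rows": [{"xyz": [0,1,0],"turn": [0,0,0],"grip": 0},{"xyz": [0,1,6],"turn": [0,0,0],"grip": 0},{"xyz": [0,1,12],"turn": [0,0,0],"grip": 0},{"xyz": [0,1,18],"turn": [0,0,0],"grip": 0},{"xyz": [0,1,23],"turn": [0,0,0],"grip": 0},{"xyz": [0,1,28],"turn": [0,0,0],"grip": 0},{"xyz": [0,1,32],"turn": [0,0,0],"grip": 0},{"xyz": [0,1,36],"turn": [0,0,0],"grip": 0},{"xyz": [0,1,36],"turn": [0,0,0],"grip": 0}]}}

```text
clock: 7.55
tcp_pos: [0.4981, -0.1937, 0.2233]
orientation: [-0.001, 0.69, 0.724, -0.0]
wrist_force: [0.5, -0.1, -5.0]
finger_gap: 0.0154
grip_force: 59.4
```

Call:
{"op": "apply_moves", "data": {"rows": [{"xyz": [0,0,3],"turn": [0,0,0],"grip": 0},{"xyz": [0,0,5],"turn": [0,0,0],"grip": 0},{"xyz": [0,0,7],"turn": [0,0,0],"grip": 0},{"xyz": [0,0,9],"turn": [0,0,0],"grip": 0},{"xyz": [0,0,11],"turn": [0,0,0],"grip": 0},{"xyz": [0,0,11],"turn": [0,0,0],"grip": 0}]}}

```text
clock: 8.05
tcp_pos: [0.4983, -0.1938, 0.213]
orientation: [-0.0, 0.69, 0.724, -0.0]
wrist_force: [-0.1, -0.3, -4.3]
finger_gap: 0.0155
grip_force: 59.4
```

Call:
{"op": "apply_moves", "data": {"rows": [{"xyz": [0,0,0.7],"turn": [0,0,0],"grip": 0},{"xyz": [0,0,1.4],"turn": [0,0,0],"grip": 0},{"xyz": [0,0,2],"turn": [0,0,0],"grip": 0},{"xyz": [0,0,2],"turn": [0,0,0],"grip": 0}]}}

```text
clock: 8.38
tcp_pos: [0.4987, -0.1938, 0.2122]
orientation: [0.0, 0.69, 0.724, 0.0]
wrist_force: [-0.6, 2.1, 0.8]
finger_gap: 0.0154
grip_force: 60.1
```

Run:
```python
from h import *
w=cap('wrist','w5');p=pts(w);x,y,z=np.moveaxis(p,-1,0)
q=p[(x>.45)&(x<.54)&(y>-.18)&(y<-.1)&(abs(z-.04)<.015)]
for lo in np.arange(.026,.054,.002):print(round(lo,3),((q[:,2]>=lo)&(q[:,2]<lo+.002)).sum(),end='; ')
s=env.get_state();print(s['tcp_pos'],s['wrist_force'])
b=cap('side','s5');cv2.imwrite('pics/s5.png',cv2.resize(b['color'][60:220,240:400],(600,600),interpolation=cv2.INTER_CUBIC))
```

```text
0.026 152; 0.028 1318; 0.03 217; 0.032 0; 0.034 1; 0.036 130; 0.038 1219; 0.04 172; 0.042 0; 0.044 0; 0.046 0; 0.048 0; 0.05 0; 0.052 0; [ 0.49863779 -0.19385793  0.21216149] [-2.24492535  2.33470652  1.61997142]
```

View pics/s5.png

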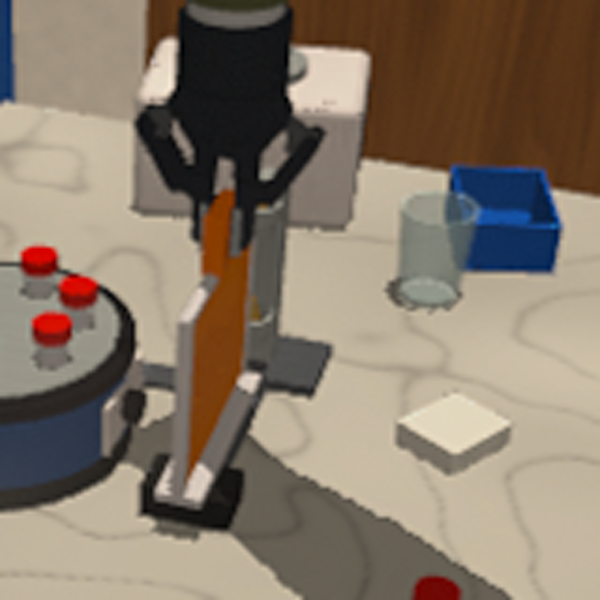

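The side crop shows the rail resting on the black block at (190,490), with the ring around the pin at (262,315). Rail top is 39 mm against block top 29 mm, and the load has come off the wrist, so it is seated. Release and retreat upward.

Call:
{"op": "apply_moves", "data": {"rows": [{"xyz": [0,0,0],"turn": [0,0,0],"grip": 0.35},{"xyz": [0,0,0],"turn": [0,0,0],"grip": 0.6},{"xyz": [0,0,0],"turn": [0,0,0],"grip": 0.8},{"xyz": [0,0,0],"turn": [0,0,0],"grip": 1},{"xyz": [0,0,0],"turn": [0,0,0],"grip": 1},{"xyz": [0,0,0],"turn": [0,0,0],"grip": 1},{"xyz": [0,0,-15],"turn": [0,0,0],"grip": 1},{"xyz": [0,0,-40],"turn": [0,0,0],"grip": 1},{"xyz": [0,0,-80],"turn": [0,0,0],"grip": 1},{"xyz": [0,0,-110],"turn": [0,0,0],"grip": 1},{"xyz": [0,0,-110],"turn": [0,0,0],"grip": 1},{"xyz": [0,0,-110],"turn": [0,0,0],"grip": 1}]}}

```text
clock: 9.48
tcp_pos: [0.4995, -0.1945, 0.3235]
orientation: [0.002, 0.69, 0.724, 0.001]
wrist_force: [0.4, 0.0, -0.5]
finger_gap: 0.0854
grip_force: 0.0
```

Run:
```python
from h import *
w=cap('wrist','w6');p=pts(w);x,y,z=np.moveaxis(p,-1,0)
hsv=cv2.cvtColor(w['color'],cv2.COLOR_BGR2HSV)
m=(hsv[...,0]>4)&(hsv[...,0]<16)&(hsv[...,1]>170)&(abs(z-.231)<.008)
q=p[m];print('tab',len(q),np.median(q,0),cv2.minAreaRect(q[:,:2].astype(np.float32)))
m=(x>.47)&(x<.53)&(y>-.335)&(y<-.28)&(z>.14)&(z<.2);print(np.percentile(z[m],[5,50,95]))
b=cap('side','s6')
cv2.imwrite('pics/m6.png',np.hstack([cv2.resize(w['color'],(500,375)),cv2.resize(b['color'][80:200,260:356],(300,375),interpolation=cv2.INTER_CUBIC)]))
print(env.get_state()['wrist_force'])
```

```text
tab 1321 [ 0.49772421 -0.18923585  0.23026312] ((0.49757131934165955, -0.1914978325366974), (0.014130556024610996, 0.04856189712882042), 3.173196315765381)
[0.1648683  0.17812767 0.1899641 ]
[-0.42430087 -0.91614187 -1.08936514]
```

View pics/m6.png

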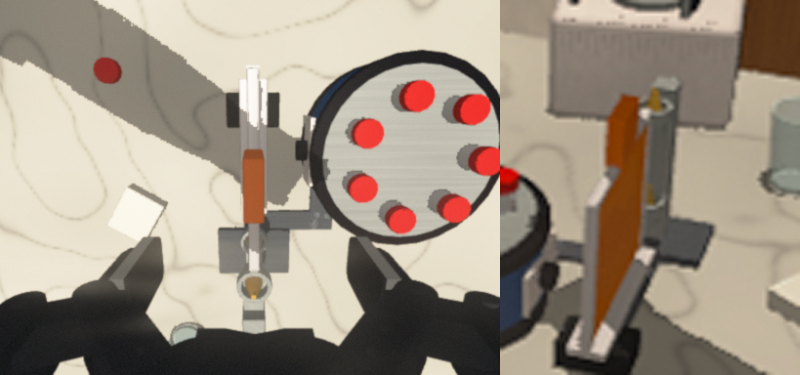

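The pin at (254,288) stands through the upper ring, and the rail lies over the block at (252,110). The tab top is at 230 mm against an expected 231, and the yaw matches the bath. The shield is hung and released, so I hand in.

```bash
python3 -c "
from h import *
print(ticket.hand_in())"
```

```text
the job is handed in; nothing more can be done
None
```

The amber shield hangs on the post, closed over the rest block and released; the clear shield was not touched, and the job was handed in at about 9.6 s (no verdict was returned).

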